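# Load the last sample bottle and shut the case

### The job

The small amber sample bottle that is still out on the bench belongs in the one free cell of the grey sample case (the cell whose cork sheet shows): stand it in there upright, setting it down rather than dropping it. Then close the case's hinged lid fully. Keep the three bottles already in the case standing, and leave the rest of the bench as it is.

Things in the scene. Friction and masses are not known exactly. Their poses are not given: they have to be found in the camera images.
- case: grey plastic sample case, fixed to the bench: open tray 150 x 150 mm, 45 high, walls and floor 5 thick, two crossing dividers (5 thick, tops 39 above the bench) make 2 x 2 cells 67.5 square, centres at x, y = +-36 mm in its frame. Origin at the centre of its underside, x and y along its sides, z up. The lid is hinged on the -y side
- case_hinge (a point): middle of the lid's hinge line, on the case's outer -y edge, 45 mm above the bench; its x axis is the hinge line (case's x)
- lid (a joint): lid angle in rad: 0 fully shut, grows as it opens; at 1.57 it stands upright, beyond that it leans back away from the case (stop at 2.15). Stiff hinge: it stays where it is left; 2 to 4 N at its free edge moves it
- lid_edge (a point): middle of the free edge of the lid's top face. The lid is a deep grey shell 150 x 150 mm, 65 high, walls 5; shut, its top is 110 above the bench. This point is 150 mm from the hinge line (lid y) and 65 above it (lid z, out through the top); x along the hinge. A black tab 60 wide, 8 thick sticks out 16 mm below the free edge at the lid's rim
- bottle: the bottle to load, standing on the bench outside the case: amber glass sample bottle with white cap, paper label, same shape as the others: body 40 dia x 66 high, cap 37 dia from 72 to 90 mm height, 90 tall in all; origin at the centre of its underside, z up its axis
- liner: flat square cork sheet, 56 x 56, 1 mm thick, lying on the floor of the one free cell, within 5 mm of its centre; origin at its centre, 5 mm above the bench
- loaded1: one of the three bottles already standing in the case: amber glass sample bottle with white cap, paper label, same shape as the others: body 40 dia x 66 high, cap 37 dia from 72 to 90 mm height, 90 tall in all; origin at the centre of its underside, z up its axis
- loaded2: one of the three bottles already standing in the case: amber glass sample bottle with white cap, paper label, same shape as the others: body 40 dia x 66 high, cap 37 dia from 72 to 90 mm height, 90 tall in all; origin at the centre of its underside, z up its axis
- loaded3: one of the three bottles already standing in the case: amber glass sample bottle with white cap, paper label, same shape as the others: body 40 dia x 66 high, cap 37 dia from 72 to 90 mm height, 90 tall in all; origin at the centre of its underside, z up its axis
- squeeze: bystander: white plastic bottle with blue cap, 60 dia, 170 tall; origin under its centre
- stock: bystander: large amber bottle with blue cap, 84 dia, 150 tall; origin under its centre
- beaker: bystander: glass beaker, 62 dia, 75 tall; origin under its centre
- cylinder: bystander: clear measuring cylinder, 34 dia, 190 tall, on a blue foot 72 dia; origin under its centre
- scoop: bystander: steel lab scoop 180 long lying on the bench

How it is judged:
On the way, in this order (a step that is already met when the one before it is completed fails the run):
1. the bottle stands released in the free cell, the lid still open (horizontal distance between bottle and liner below 0.025 m and z of bottle in the frame of case between -0.003 and 0.012 m and angle between bottle's own z axis and vertical below 0.15 rad and contact force between the fingers and bottle below 0.1 N and value of joint lid above 0.8 rad), for 0.2 s.
2. the lid is fully shut (value of joint lid below 0.06 rad), for 0.2 s.
At the end, for the whole second after the job is handed in: Bottle at rest on the floor of the free cell (within 25 mm of the cork sheet's centre, underside under 12 mm above the case's, tilt under 0.15 rad), lid shut to within 0.06 rad, and the three loaded bottles still on their cell floors, tilt under 0.15 rad (horizontal distance between bottle and liner below 0.025 m and z of bottle in the frame of case between -0.003 and 0.012 m and angle between each of bottle, loaded1, loaded2, loaded3's own z axis and vertical below 0.15 rad and value of joint lid below 0.06 rad and linear speed of bottle below 0.03 m/s and z of each of loaded1, loaded2, loaded3 in the frame of case below 0.012 m); the robot touches nothing.
It fails at once if the bottle is let go more than 25 mm above the cell floor (dropped, or left on a rim) (z of bottle in the frame of case above 0.03 m and contact force between the fingers and bottle below 0.02 N).
It fails at once if a bottle already in the case is lifted out or knocked over (tilted over 0.6 rad, or raised over 40 mm) (angle between any of loaded1, loaded2, loaded3's own z axis and vertical above 0.6 rad or z of any of loaded1, loaded2, loaded3 in the frame of case above 0.045 m).
It fails at once if a bystander is pushed more than 40 mm or knocked over (distance of any of squeeze, stock, beaker, cylinder, scoop from where it was at the start of the episode above 0.04 m or angle between any of squeeze, stock, beaker, cylinder's own z axis and vertical above 0.5 rad).
It also fails if it takes over 61 s, if anything falls off the work surface, if the arm or the gripper's body presses on something with over 40 N, if the wrist force passes 120 N, or if a joint passes its speed limit or range.

### The arm

A 6-joint arm with a two-finger parallel gripper is mounted at the origin on the work surface. World frame = base frame: x ahead of the robot, y to its left, z up, the work surface at z = 0. Lengths are in m, angles in rad, forces in N, time in s.
With the tool pointing down it reaches from about 0.275 to 0.825 m from the base axis. Payload 4.9 kg.
Tool frame: the origin (TCP) lies midway between the tips of the shut fingers; the grasp point (between the pads) lies 19 mm behind it (grip_point_offset is the distance from the TCP to the grasp point, in m); z points along the fingers, y is the line along which they close (so a half turn about z gives the same grasp; the last joint's range is limited). The gripper opens to 85 mm and grips with 20 to 120 N. Pads are 22 mm wide; open, the fingers measure 114 mm over their backs; the gripper's body (76 mm by 85 mm) begins 54 mm behind the grasp point. The pads swing forward as they close: fully open they stand 13 mm farther back than shut.
Start: joints at [-1.447, 0.326, -0.193, 1.052, 0, 1.437], TCP at [0.14, -0.532, 0.231] pointing down, gripper open.
Joint ranges: [-2.65, 2.65], [-0.97, 1.79], [-1.3, 1.35], [-1.93, 2.1], [-1.47, 1.37], [-3.14, 3.14]. Speed limits (rad/s): [2.57, 2.57, 3.14, 3.14, 3.14, 3.14].

### API

Orientations are given as a rotation vector (axis times angle).
In Python, from cell import * gives the robot as it stands. Calls block until the motion is done:
- movep(position, orientation): joint-space move of the TCP to a pose.
- move_l(position, velocity=0.15, rot=None, until_force=None): straight line of the TCP; rot=None keeps the orientation; velocity is the mean speed in m/s. With until_force (N) it stops when the force on the tool has changed by that much, and returns True; else False.
- set_joints(angles): joint-space move.
- let_go() and grab(newtons=None): open the fingers fully, or close them until they stop; newtons is the grip in N (None keeps the last).
- sleep(seconds).
- ik(position, orientation): joint angles nearest the present ones, or None.
- get_state(): the state.
- grab_frame(name): name is "scene" or "side" or "wrist"; returns a dict with "img" (384x512x3 uint8, red, green, blue), "fx", "fy", "cx", "cy" (pixels), "cam_to_world" (4x4, takes a point from camera to world coordinates); the wrist camera has in their place "T_tool_cam" (4x4, takes a point from camera to tool coordinates, whose origin is the TCP and whose axes are the flange's). Camera axes: x right, y down, z forward; pixel columns grow to the right and rows downward; lengths in m; the calibration is good to about 2 mm. A picture is of the moment at which its call begins: read the wrist's pose just before it. There is no depth.
A pose or a line that the arm cannot do raises MotionError and nothing moves.
- sign_off(): hands the job in; it is judged then, once.
Trained networks look in the newest picture that a camera, given by its name, has taken for a name from the list of things; names that differ only in an ending like _2 or _b are one class to them, and where a whole thing is asked for, a point or a joint stands for the part that bears it (a point fixed in the world has none). Each returns a list of dicts, best first, with "score" (0 to 1); they miss things now and then, are a little off and sometimes report something else, mostly with a low value. They report only what shows in the picture. A call takes as long as a camera call.
- spot_in(camera, name): "centre" ([column, row] in pixels, amid what is visible of it).
- silhouettes(camera, name): "mask" (384x512 bool, what is visible of it) and "centre" ([column, row] in pixels, amid what is visible of it).
- tip_of(camera, name): "centre" ([column, row] in pixels: a listed point, or the origin of a listed thing).
The state is a dict: "clock": time; "q": joint angles; "joint_velocities": joint speeds; "tau": joint torques, N m; "position": TCP position; "eef_rot": TCP orientation; "contact_force": force on the tool from outside, world axes, zero at the start; "wrist_torque": the same for the moment, N m; "finger_gap": opening from 0.0 (shut) to 1.0 (fully open); "grasp_force": force on a finger pad.
Only numpy, scipy, OpenCV 4.12 (cv2) and the standard library are available. Lean on these libraries where they do the work, as an engineer would, in place of code of your own. Each camera call takes 0.05 s, during which the arm holds its last target. There are 200 camera calls.

## Working session

There is one attempt and no reset: what is moved stays moved. The work goes in short steps, each a Python script; the robot and the scene stay as the last script left them, time stands still between calls to the robot, and variables do not carry over. Pictures are saved under pics/ and viewed, at most 10 in all, crops included, and the job is handed in when it is done.

```bash
mkdir -p pics; ls; python3 - <<'E'
from cell import *
import cv2,numpy as np
ims=[]
for c in ("scene","side"):
    f=grab_frame(c); ims.append(f["img"]); print(c,f["fx"],f["fy"],f["cx"],f["cy"],np.round(f["cam_to_world"],3).tolist())
    for n in ("bottle","liner","case_hinge","lid_edge","case","loaded1","squeeze","stock","beaker","cylinder","scoop"):
        print(n,[(np.round(d["centre"]).tolist(),round(d["score"],2)) for d in tip_of(c,n)][:5])
for i,im in enumerate(ims): cv2.imwrite(f"pics/a{i}.png",im[:,:,::-1])
print(get_state())
E
```

```text
pics
scene 391.4074890447947 391.4074890447947 248.30904090430948 199.24757902119273 [[-0.053, 0.756, -0.652, 1.33], [0.999, 0.044, -0.031, 0.077], [0.005, -0.653, -0.757, 1.053], [0.0, 0.0, 0.0, 1.0]]
bottle [([156.0, 178.0], 0.73), ([309.0, 204.0], 0.54)]
liner []
case_hinge [([236.0, 211.0], 0.59)]
lid_edge []
case [([254.0, 228.0], 0.73)]
loaded1 [([266.0, 220.0], 0.81), ([249.0, 213.0], 0.6), ([261.0, 234.0], 0.54)]
squeeze [([333.0, 264.0], 0.81)]
stock [([388.0, 218.0], 0.79)]
beaker [([157.0, 181.0], 0.56)]
cylinder [([120.0, 220.0], 0.87), ([256.0, 230.0], 0.57)]
scoop [([321.0, 181.0], 0.69)]
side 398.33793200159715 398.33793200159715 255.1689237009192 189.96309965765423 [[-0.901, -0.269, 0.34, 0.085], [-0.434, 0.563, -0.704, 0.872], [-0.002, -0.782, -0.624, 0.821], [0.0, 0.0, 0.0, 1.0]]
bottle [([242.0, 265.0], 0.88)]
liner [([169.0, 331.0], 0.69), ([239.0, 222.0], 0.44), ([252.0, 187.0], 0.33)]
case_hinge [([252.0, 188.0], 0.59)]
lid_edge [([284.0, 143.0], 0.88)]
case [([237.0, 208.0], 0.88)]
loaded1 [([237.0, 223.0], 0.81), ([223.0, 205.0], 0.62), ([254.0, 206.0], 0.53)]
[... 198 characters left out ...]
.0], 0.7)]
{'clock': 1.2, 'q': array([-1.44721390e+00,  3.26189758e-01, -1.92626919e-01,  1.05200605e+00,
        4.16242199e-06,  1.43659821e+00]), 'joint_velocities': array([ 0.00037781, -0.00123081,  0.00132319,  0.00017532,  0.00099222,
       -0.00027303]), 'tau': array([ 8.22124321e-05, -4.43334568e+01,  2.62757742e+01,  1.08812001e-03,
        4.82685277e-05, -5.29791784e-07]), 'position': array([ 0.14022763, -0.53182382,  0.23127618]), 'eef_rot': array([-3.11550743e+00, -4.03797124e-01, -6.75831771e-06]), 'contact_force': array([-0.34474388, -0.08680452, -0.0542073 ]), 'wrist_torque': array([-0.00027686,  0.03002597, -0.00435594]), 'grasp_force': 0.0, 'finger_gap': 0.998166389860634}
```

```bash
python3 -c "
import cv2
for i,(r,c) in enumerate([((100,325),(90,430)),((90,390),(90,390))]):
    im=cv2.imread(f'pics/a{i}.png')[r[0]:r[1],c[0]:c[1]]
    s=min(800/im.shape[1],600/im.shape[0]); print(s); cv2.imwrite(f'pics/b{i}.png',cv2.resize(im,None,fx=s,fy=s,interpolation=cv2.INTER_CUBIC))
"
```

```text
2.3529411764705883
2.0408163265306123
```

View pics/b0.png

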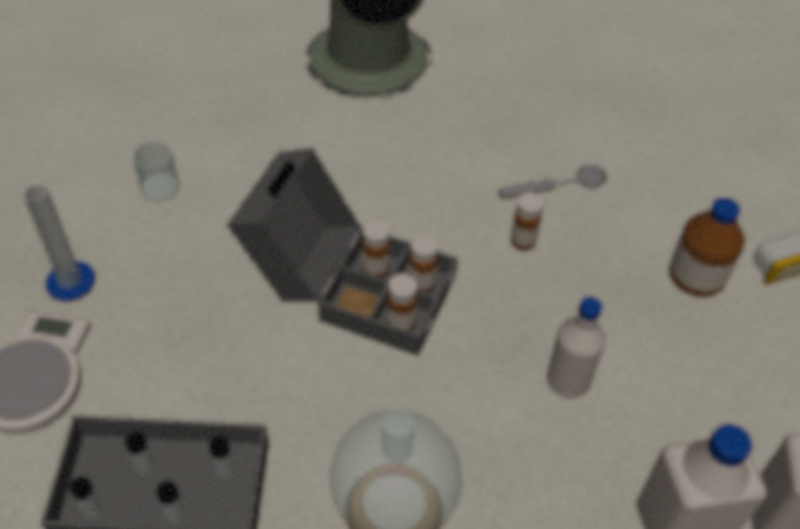

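View pics/b1.png

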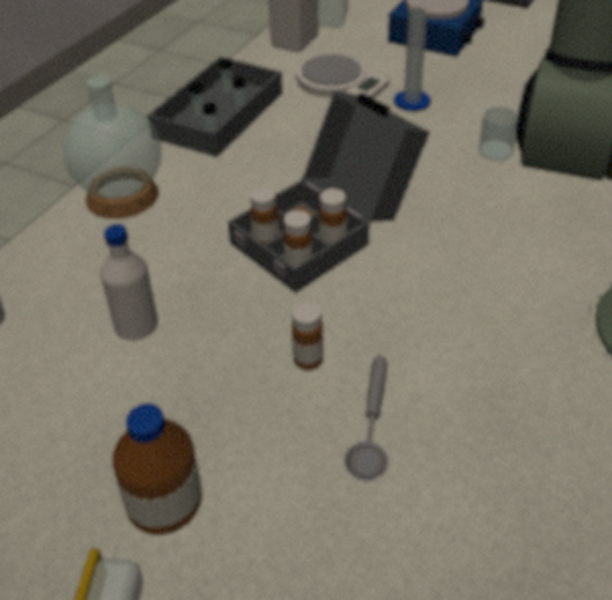

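Scene crop: the case is near full-image px (255,222), its free cell (cork) is at (242,228), and the lid is open towards the left. The loose bottle is at (313,195). The side view agrees, with the loose bottle at (241,255). Next I'll project these points and move the wrist camera in closer.

```bash
cat > h.py <<'E'
from cell import *
import numpy as np, cv2
from scipy.spatial.transform import Rotation as R
def cam(c):
    s=get_state(); f=grab_frame(c)
    if c=="wrist":
        T=np.eye(4);T[:3,:3]=R.from_rotvec(s["eef_rot"]).as_matrix();T[:3,3]=s["position"]
        f["cam_to_world"]=T@f["T_tool_cam"]
    return f
def back(f,p,z):
    T=f["cam_to_world"];d=T[:3,:3]@[(p[0]-f["cx"])/f["fx"],(p[1]-f["cy"])/f["fy"],1]
    o=T[:3,3]; return o+d*(z-o[2])/d[2]
def proj(f,P):
    q=np.linalg.inv(f["cam_to_world"])@np.append(P,1); return [f["fx"]*q[0]/q[2]+f["cx"],f["fy"]*q[1]/q[2]+f["cy"]]
def down(yaw): # tool z down; finger axis (y) at angle yaw from world y
    return (R.from_euler('z',yaw)*R.from_rotvec([np.pi,0,0])).as_rotvec()
E
python3 - <<'E'
from h import *
for c,b,capb in (("scene",(313,207),(315,185)),("side",(241,268),(240,242))):
    f=cam(c)
    print(c,"bottle",back(f,b,0),"cap",back(f,capb,.09))
    if c=="scene":
        for p in [(457,260),(420,338),(320,295)]: print(back(f,(90+p[0]/2.353,100+p[1]/2.353),.045))
        print("cork",back(f,(90+358/2.353,100+300/2.353),.006))
    else:
        for p in [(230,230),(295,275),(368,230)]: print(back(f,(90+p[0]/2.04,90+p[1]/2.04),.045))
    for n,z in (("squeeze",0),("stock",0),("beaker",0),("cylinder",0),("scoop",0),("loaded1",.005),("case",0)):
        print(n,[np.round(back(f,d["centre"],z)[:2],3).tolist() for d in tip_of(c,n)][:3])
print(R.from_rotvec(get_state()["eef_rot"]).as_matrix().round(2), grab_frame("wrist")["T_tool_cam"].round(3))
E
```

```text
scene bottle [0.44536116 0.26148754 0.        ] cap [0.42415524 0.25766758 0.09      ]
[0.5038149  0.15723824 0.045     ]
[0.63929613 0.10768453 0.045     ]
[ 0.57632629 -0.0301975   0.045     ]
cork [0.55289911 0.02006875 0.006     ]
squeeze [[0.661, 0.303]]
stock [[0.482, 0.515], [0.507, 0.099]]
beaker [[0.349, -0.317]]
cylinder [[0.541, -0.392]]
scoop [[0.314, 0.3]]
loaded1 [[0.49, 0.046], [0.581, 0.088], [0.514, 0.1]]
case [[0.545, 0.066]]
side bottle [0.4225069  0.26169613 0.        ] cap [0.42655323 0.25456112 0.09      ]
[0.62336625 0.12057509 0.045     ]
[0.49202695 0.16384031 0.045     ]
[0.44012984 0.03294782 0.045     ]
squeeze []
stock [[0.49, 0.503]]
beaker [[0.351, -0.312]]
cylinder [[0.536, -0.396], [0.501, 0.032], [0.538, 0.049]]
scoop [[0.487, 0.499]]
loaded1 [[0.596, 0.063], [0.515, 0.104], [0.49, 0.029]]
case [[0.543, 0.061]]
[[ 0.97  0.25 -0.  ]
 [ 0.25 -0.97 -0.  ]
 [-0.    0.   -1.  ]] [[-0.    -0.952 -0.305  0.078]
 [ 1.     0.    -0.002  0.001]
 [ 0.002 -0.305  0.952 -0.144]
 [ 0.     0.     0.     1.   ]]
```

```bash
python3 - <<'E'
from h import *
yaw=np.radians(25)
s=get_state(); p=s["position"]; 
for y in (25,115): print(y,ik([.43,.257,.3],down(np.radians(y))),ik([.55,.02,.2],down(np.radians(y))))
movep([p[0],p[1],.37],s["eef_rot"])
movep([.54,.065,.37],down(yaw))
f=cam("wrist"); cv2.imwrite("pics/w0.png",f["img"][:,:,::-1])
np.save("w0.npy",f["cam_to_world"]); print(f["fx"],f["fy"],f["cx"],f["cy"])
for n,z in (("liner",.006),("loaded1",.005),("case",0),("case_hinge",.045)):
    print(n,[(np.round(back(f,d["centre"],z)[:2],4).tolist(),np.round(d["centre"]).tolist(),round(d["score"],2)) for d in tip_of("wrist",n)][:3])
movep([.38,.24,.32],down(yaw))
f=cam("wrist"); cv2.imwrite("pics/w1.png",f["img"][:,:,::-1])
for d in tip_of("wrist","bottle")[:3]: print(d["centre"],d["score"],back(f,d["centre"],0))
for d in silhouettes("wrist","bottle")[:3]:
    m=d["mask"]; print(d["score"],m.sum(),d["centre"]);
im=f["img"].copy()
for z,c in ((0,(255,0,0)),(.09,(0,255,0))):
    q=proj(f,[.425,.258,z]); cv2.circle(im,tuple(int(v) for v in q),3,c,1); print(q)
cv2.imwrite("pics/w1.png",im[:,:,::-1]); print(get_state()["clock"])
E
```

```text
25 [ 3.91252579e-01  1.96558759e-01 -1.89587168e-01  1.18465040e+00
 -4.44089210e-16  3.09651292e+00] [-9.77840123e-02  3.49533708e-01 -2.42071887e-01  9.79190731e-01
 -4.44089210e-16  2.60747633e+00]
115 [ 3.91252579e-01  1.96558759e-01 -1.89587168e-01  1.18465040e+00
  4.44089210e-16  1.52571659e+00] [-9.77840123e-02  3.49533708e-01 -2.42071887e-01  9.79190731e-01
  4.44089210e-16  1.03668000e+00]
279.8652115169696 279.8652115169696 259.17602547284247 187.55628368862764
liner [([0.5623, 0.0188], [287.0, 143.0], 0.76)]
loaded1 [([0.5185, 0.1042], [234.0, 145.0], 0.85), ([0.5898, 0.077], [264.0, 114.0], 0.76), ([0.4939, 0.0368], [262.0, 172.0], 0.59)]
case [([0.5447, 0.0636], [261.0, 141.0], 0.77)]
case_hinge [([0.5146, -0.0094], [291.0, 178.0], 0.78)]
[260.2, 117.2] 0.92 [0.4262993  0.25901226 0.        ]
0.73 656 [260.5, 122.1]
[np.float64(260.42756028481426), np.float64(118.22332270833847)]
[np.float64(260.63713460589963), np.float64(122.85572382342494)]
6.5583
```

View pics/w0.png

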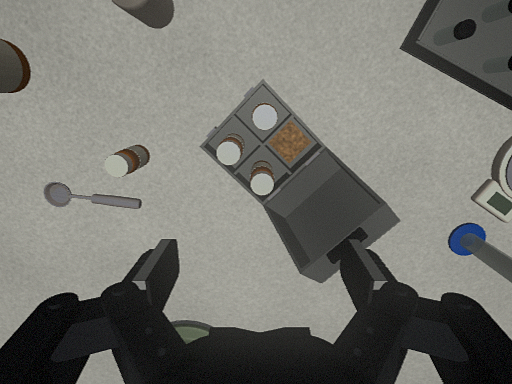

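View pics/w1.png

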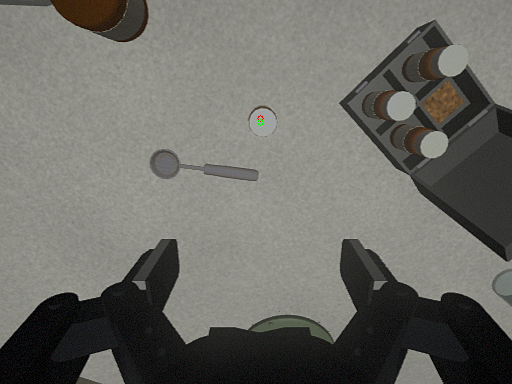

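Wrist views: the cap centre is at (262.5,121) in w1, with the network's base point consistent. In w0 the cork is at (291,142), and the rim corners are at (263,80) and (201,146). Next: fit the case pose and the lid angle.

```bash
python3 - <<'E'
from h import *
from scipy.optimize import least_squares
f=cam("wrist"); print("bottle cap",back(f,(262.5,121),.09))
w0=dict(f); w0["cam_to_world"]=np.load("w0.npy")
c1,c2=back(w0,(263,80),.045),back(w0,(201,146),.045); print("corners",c1,c2,np.linalg.norm(c1-c2))
pts=[((-36,36),(.5185,.1042)),((36,36),(.5898,.077)),((-36,-36),(.4939,.0368)),((36,-36),(.5623,.0188)),((0,0),(.5447,.0636)),((0,-75),(.5146,-.0094)),((75,75),c1[:2]),((-75,75),c2[:2])]
A=np.array([p[0] for p in pts])/1000;B=np.array([p[1] for p in pts])
T=lambda v,a:np.stack([v[0]+a[:,0]*np.cos(v[2])-a[:,1]*np.sin(v[2]),v[1]+a[:,0]*np.sin(v[2])+a[:,1]*np.cos(v[2])],1)
r=least_squares(lambda v:(T(v,A)-B).ravel(),[.54,.06,-.37],loss="soft_l1",f_scale=.003); v=r.x
print(v,np.degrees(v[2])); print(((T(v,A)-B)*1000).round(1)); print("cell",T(v,np.array([[.036,-.036]])))
np.save("case.npy",v)
s=cam("side"); sc=cam("scene")
for th in np.arange(1.5,2.2,.1):
    y=-.075+.15*np.cos(th)-.065*np.sin(th); z=.045+.15*np.sin(th)+.065*np.cos(th)
    P=[*T(v,np.array([[0,y]]))[0],z]; print(round(th,2),np.round(proj(s,P)),np.round(proj(sc,P)))
for c in("side","scene"): print(c,[(d["centre"],d["score"]) for d in tip_of(c,"lid_edge")])
E
```

```text
bottle cap [0.42838072 0.25632512 0.09      ]
corners [0.63785453 0.10303817 0.045     ] [0.50016568 0.15342582 0.045     ] 0.1466190198438009
[ 0.54184101  0.0592372  -0.36368619] -20.837683799773206
[[ 2.5  1.5]
 [-1.5  3.1]
 [ 1.5  1.6]
 [ 0.4 -6. ]
 [-2.9 -4.4]
 [ 0.6 -1.5]
 [ 0.8 -0.4]
 [-1.7  2.6]]
cell [[0.56268034 0.01278591]]
1.5 [267. 139.] [216. 173.]
1.6 [271. 139.] [212. 173.]
1.7 [274. 140.] [208. 174.]
1.8 [277. 141.] [204. 175.]
1.9 [280. 142.] [201. 176.]
2.0 [282. 144.] [198. 177.]
2.1 [284. 146.] [196. 179.]
2.2 [286. 149.] [194. 181.]
side [([281.5, 142.0], 0.86)]
scene [([197.4, 177.8], 0.83), ([233.2, 210.8], 0.51), ([333.5, 263.9], 0.49)]
```

```bash
python3 - <<'E'
from h import *
o=down(np.radians(115)); b=[.4275,.257]
movep([*b,.2],o)
print(move_l([*b,.061],.12,until_force=8))
grab(25); sleep(.2); s=get_state(); print(s["finger_gap"],s["grasp_force"],s["position"],s["contact_force"])
move_l([*b,.25],.15); sleep(.2)
s=get_state(); print(s["finger_gap"],s["grasp_force"],s["contact_force"],s["clock"])
v=np.load("case.npy")
movep([.5,.12,.3],o)
f=cam("wrist"); cv2.imwrite("pics/w2.png",f["img"][:,:,::-1])
for n,z in (("liner",.006),("case",0),("case_hinge",.045),("bottle",.24)):
    print(n,[(np.round(back(f,d["centre"],z)[:2],4).tolist(),np.round(d["centre"]).tolist(),round(d["score"],2)) for d in tip_of("wrist",n)][:3])
np.save("w2.npy",f["cam_to_world"])
E
```

```text
False
0.4404684764031993 24.687786852009594 [0.42756847 0.2570164  0.06141961] [-1.31247028 -0.55884566  5.61465294]
0.4385425392744181 25.280622085556388 [-0.09702498  0.18509324 -1.93217364] 11.85
liner []
case [([0.5009, 0.0333], [238.0, 196.0], 0.59)]
case_hinge [([0.5263, 0.0506], [256.0, 203.0], 0.33)]
bottle [([0.4983, 0.1191], [257.0, 203.0], 0.61)]
```

View pics/w2.png

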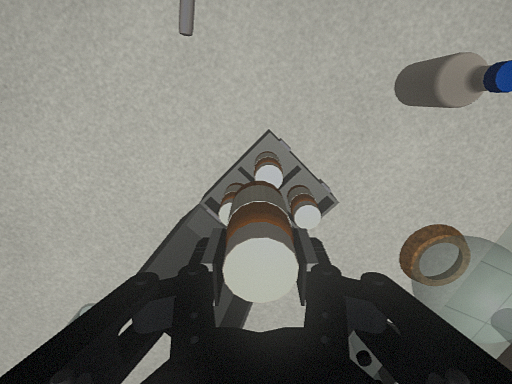

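Bottle held upright. The rim corners show at (269,131), (339,203) and (203,203), so I'll check the case pose against them.

```bash
python3 - <<'E'
from h import *
f=cam("wrist"); f["cam_to_world"]=np.load("w2.npy")
v=np.load("case.npy"); c,s=np.cos(v[2]),np.sin(v[2])
for p,a in (((269,131),(-.075,.075)),((339,203),(.075,.075)),((203,203),(-.075,-.075))):
    m=back(f,p,.045)[:2]; e=v[:2]+[c*a[0]-s*a[1],s*a[0]+c*a[1]]; print(m,e,(m-e)*1000)
E
```

```text
[0.49812605 0.15646785] [0.49842575 0.15601073] [-0.29969257  0.45712212]
[0.64125404 0.10391621] [0.63861453 0.10265247] [2.63950983 1.2637389 ]
[0.45364003 0.01669232] [0.44506749 0.01582194] [8.57254277 0.87038697]
```

```bash
python3 - <<'E'
from h import *
t=[.563,.0155]
move_l([*t,.25],.15)
print(move_l([*t,.085],.12,until_force=6))
h=move_l([*t,.062],.03,until_force=4); sleep(.2); s=get_state()
print(h,s["position"],s["contact_force"],s["grasp_force"],s["clock"])
for c in("scene","side"):
    f=cam(c); cv2.imwrite(f"pics/p_{c}.png",f["img"][:,:,::-1])
a=cv2.imread("pics/p_scene.png")[130:280,150:350]; b=cv2.imread("pics/p_side.png")[100:250,150:350]
cv2.imwrite("pics/p.png",cv2.resize(np.vstack([a,b]),None,fx=2,fy=2,interpolation=cv2.INTER_CUBIC))
E
```

```text
False
True [0.5626645  0.01537712 0.06636288] [-0.20995708  0.25196512  5.18139984] 26.02764157578349 16.2
```

View pics/p.png

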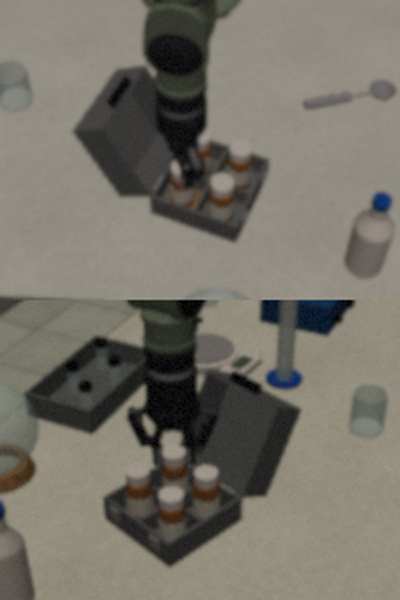

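The bottle is in the cell (scene part, about (182,180)), and contact came at the expected height (TCP 66 mm), so I'll release it.

```bash
python3 - <<'E'
from h import *
let_go(); sleep(.35); s=get_state(); print(s["contact_force"],s["finger_gap"])
p=s["position"]; move_l([p[0],p[1],.15],.1); move_l([p[0],p[1],.3],.25)
movep([.5,.11,.36],down(np.radians(115)))
f=cam("wrist"); cv2.imwrite("pics/w3.png",f["img"][:,:,::-1])
print([(back(f,d["centre"],.006),d["score"]) for d in tip_of("wrist","bottle")])
f=cam("side"); print([(d["centre"],d["score"]) for d in tip_of("side","lid_edge")])
f=cam("scene"); print([(d["centre"],d["score"]) for d in tip_of("scene","lid_edge")]); print(get_state()["clock"])
E
```

```text
[-0.46437775 -0.68627036  0.09438127] 1.0023412414411341
[(array([0.56216693, 0.01172962, 0.006     ]), 0.61), (array([0.56363699, 0.02136836, 0.006     ]), 0.37)]
[([283.5, 143.7], 0.73), ([288.8, 141.7], 0.72)]
[([200.4, 177.3], 0.74)]
19.8
```

View pics/w3.png

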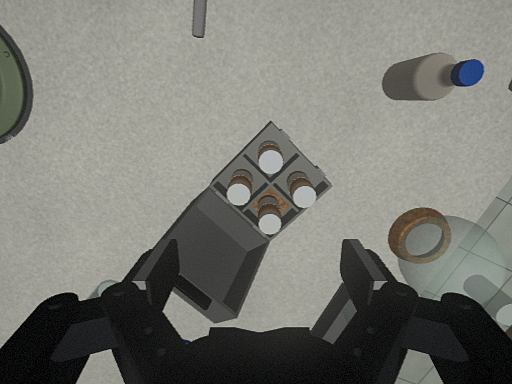

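All four bottles stand, with the new one at (268,212) and the cork visible beneath it. Lid angle is about 2.0. Next I push the lid from behind along its arc with the fingers shut.

```bash
python3 - <<'E'
from h import *
v=np.load("case.npy"); c,s=np.cos(v[2]),np.sin(v[2])
W=lambda y,z:[v[0]-s*y,v[1]+c*y,z]
def pt(th,L=.13):
    f=lambda a:(-.075+a*np.cos(th)-.065*np.sin(th), .045+a*np.sin(th)+.065*np.cos(th))
    y,z=f(L)
    if th>np.pi/2: y=f(.15)[0]
    return W(y-.011,z)
o=down(v[2]+np.pi/2)
a=W(-.255,.136)
movep([a[0],a[1],.36],o); grab(20)
move_l(a,.2,until_force=10)
print(get_state()["clock"])
hit=False
for th in np.arange(2.1,.14,-.1):
    hit=move_l(pt(th),.1,until_force=25)
    st=get_state(); print(round(th,2),hit,st["contact_force"].round(1),round(st["clock"],2))
    if hit: break
if not hit:
    for th in (.1,.05,0,-.04):
        hit=move_l(pt(th),.05,until_force=12); st=get_state(); print(th,hit,st["position"],st["contact_force"].round(1),st["clock"])
        if hit: break
E
```

```text
22.9583
2.1 False [-0.5 -0.4  0. ] 23.5
2.0 False [ 0.3  0.5 -0.1] 23.81
1.9 False [-0.4 -2.   1.3] 24.12
1.8 False [ 0.5 -1.5  0.4] 24.43
1.7 False [-0.5  0.7 -0. ] 24.73
1.6 False [0.1 0.3 1.1] 25.05
1.5 False [-0.  -0.6  0.8] 25.35
1.4 False [-0.1 -0.8  0.4] 25.64
1.3 False [-0.4 -0.1 -0.1] 25.93
1.2 False [-0.5 -0.8  0.2] 26.23
1.1 False [-0.7 -0.1  0.3] 26.52
1.0 False [-0.5  0.   0.5] 26.81
0.9 False [-0.2  0.4 -0.7] 27.1
0.8 False [0.  0.2 0.2] 27.39
0.7 False [0.3 0.1 0.7] 27.68
0.6 False [-0.2 -0.1  1.2] 27.98
0.5 False [-0.   0.2 -0.2] 28.27
0.4 False [-0.2 -0.4 -0.2] 28.56
0.3 False [-0.4 -0.3  0.4] 28.85
0.2 False [-0.7  0.5 -0. ] 29.14
0.1 False [0.55471573 0.09380944 0.12229525] [ 1.1 -1.1  0. ] 29.5833
0.05 False [0.55608318 0.09726018 0.11607101] [-0.7 -1.3 -1. ] 29.875
0 True [0.55800415 0.1004403  0.11001696] [-2.4 -0.1  5.4] 30.1167
```

```bash
python3 - <<'E'
from h import *
p=get_state()["position"]
print(move_l([p[0],p[1],p[2]-.008],.02,until_force=15)); st=get_state(); print(st["position"],st["contact_force"])
move_l([p[0],p[1],.3],.2); movep([.45,.05,.36],st["eef_rot"])
for c in("scene","side"):
    f=cam(c); cv2.imwrite(f"pics/e_{c}.png",f["img"][:,:,::-1])
    print([(d["centre"],d["score"]) for d in tip_of(c,"lid_edge")])
    v=np.load("case.npy"); print(proj(f,[v[0]-np.sin(v[2])*.075,v[1]+np.cos(v[2])*.075,.11]))
a=cv2.imread("pics/e_scene.png")[130:280,150:350]; b=cv2.imread("pics/e_side.png")[100:250,150:350]
cv2.imwrite("pics/e.png",cv2.resize(np.vstack([a,b]),None,fx=2,fy=2,interpolation=cv2.INTER_CUBIC)); print(get_state()["clock"])
E
```

```text
True
[0.55804319 0.10044585 0.11002599] [-1.47795745 -0.34462328  6.07297849]
[([279.2, 212.6], 0.71)]
[np.float64(276.87823969402166), np.float64(213.03655808357985)]
[([215.8, 192.2], 0.89)]
[np.float64(215.729894087167), np.float64(192.51649867199598)]
32.225
```

View pics/e.png

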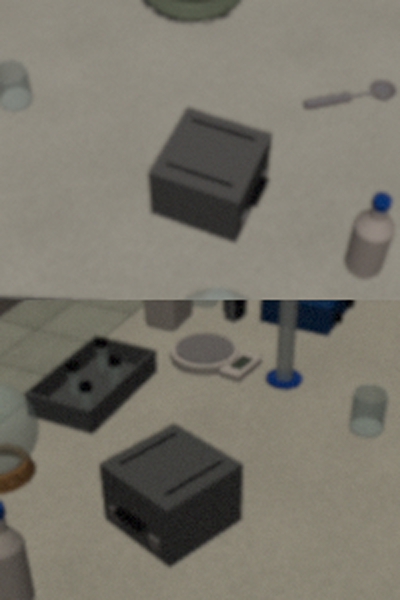

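Both views show the lid flush on the case. Its edge is within about 2 px of where a shut lid should be, and the top pressed firm at 110 mm.

```bash
python3 -c "
from cell import *
print(sign_off())"
```

```text
the job is handed in; nothing more can be done
None
```

The bottle was set down upright in the free cell and released, the lid is shut, the other three bottles were still standing at the last look before closing, no bystander was seen to be disturbed, and the job was handed in (about 32 s on the robot's clock; no verdict was returned).

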